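# Fit the three-hole faceplate on the carving stand

### The arm

A 6-joint arm with a two-finger parallel gripper is mounted at the origin on the work surface; the furniture and walls round the work are solid. World frame = base frame: x ahead of the robot, y to its left, z up, the work surface at z = 0. Lengths are in mm, angles in rad, forces in N, time in s.
With the tool pointing down it reaches from about 350 to 875 mm from the base axis. Payload 4.2 kg.
Tool frame: the origin (TCP) lies between the finger pads; the fingertips stand 17 mm ahead of it and the grasp point (between the pads) lies 2 mm behind it; z points along the fingers, y is the line along which they close (so a half turn about z gives the same grasp; the last joint's range is limited). The gripper opens to 85 mm and grips with 20 to 120 N. Pads are 22 mm wide; open, the fingers measure 114 mm over their backs; the gripper's body (76 mm by 85 mm) begins 54 mm behind the grasp point. The pads swing forward as they close: fully open they stand 13 mm farther back than shut.
Start: joints at [-0.884, 0.385, 0.008, 0, -1.194, -0.259], TCP at [259.306, -568.647, 248.312] pointing down, gripper open.
Joint ranges: [-3.14, 3.14], [-1.21, 2.06], [-1.07, 1.41], [-3.16, 2.05], [-2.99, -0.16], [-3.1, 3.1]. Speed limits (rad/s): [2.79, 2.79, 3.14, 3.14, 3.14, 3.14].

### API

Orientations are given as a unit quaternion [x, y, z, w].
In Python, from bench import arm, monitor, get_image, get_calibration gives the robot as it stands (arm), with the cameras as plain functions and the readings (monitor).
- The arm moves only by the tool jog_arm, called after "Call:" as name(argument=value, ...), one argument or row to a line, values as JSON. Schema: {"type":"object","properties":{"ticks":{"type":"array","items":{"type":"object","properties":{"trans":{"type":"array","items":{"type":"number"},"minItems":3,"maxItems":3},"r":{"type":"array","items":{"type":"number"},"minItems":3,"maxItems":3}},"additionalProperties":false},"minItems":1,"maxItems":10},"finger_gap":{"type":"number"},"only":{"type":"string"},"quiet":{"type":"boolean"},"lines":{"type":"string"}},"required":["ticks"],"additionalProperties":false}. ticks is a list of rows, 1 to 10 of them, each an object with the fields trans (a list: dx, dy, dz in mm), r (a list: a rotation vector rx, ry, rz in rad); a field left out counts as zero; each row is the pose to reach, as a shift and turn from the pose commanded when the call began, along the tool's axes at that moment; what a row does not reach only later rows make up. A row lasts 1/10 s, in which the tool goes at most 50 mm and 0.15 rad, less where a joint would pass 70% of its speed; a pose out of reach is approached as far as the arm can. finger_gap is the finger opening in mm, set as the call begins (left out keeps the last). The fingers move at their own pace and stop on an object; the grip force is fixed at half the most. Time passes only in rows, so rows that do not move let the fingers close. The tool returns the time, the measured TCP pose, the force, the opening and the grip force at its end. only (a regular expression) keeps the lines of the reply that match it, lines (a string "A,B") keeps lines A to B, and quiet returns only ok. Input that does not fit is refused with a message, and nothing moves.
- monitor.read_state(): the state, without advancing time (a new reading comes with each control period).
- get_image(name): name is "side" or "top" or "wrist"; returns the picture (400x640x3 uint8, blue, green, red); there is no depth.
- get_calibration(name): a dict with "K" (3x3 intrinsics, pixels), "rvec" (rotation vector, rad) and "tvec" (3), from world to camera coordinates, as OpenCV has them. Camera axes: x right, y down, z forward; pixel columns grow to the right and rows downward; lengths in mm; the calibration is good to about 2 mm. A picture is of the moment at which its call begins: read the wrist's pose just before it. get_calibration takes no time and is no camera call; for the wrist camera it gives the pose at the moment of the call.
- arm.job_done(): hands the job in; it is judged then, once.
The state is a dict: "clock": time; "joints": joint angles; "joint_vel": joint speeds; "joint_efforts": joint torques, N m; "position": TCP position; "ee_rot": TCP orientation; "contact_force": force on the tool from outside, world axes, zero at the start; "wrist_torque": the same for the moment, N m; "gripper_width": finger opening in mm; "grasp_force": force on a finger pad.
Only numpy, scipy, OpenCV 4.12 (cv2) and the standard library are available. Lean on these libraries where they do the work, as an engineer would, in place of code of your own. Each camera call takes 0.05 s, during which the arm holds its last target. There are 200 camera calls.

### The job

Turn the carousel by one of its upright pins until the faceplate with three holes stands at the foot's front pointer and is at rest there. Then lift that faceplate out by its boss, turn it so that its holes match the carving stand's three studs, and slide it down until it sits flat on the flange; let go. The four-hole faceplate and the screw tin stay in the carousel, and the offcut and the sanding block stay where they are.

Things in the scene. Friction and masses are not known exactly. Their poses are not given: they have to be found in the camera images.
- plate3: the faceplate to fit: loose aluminium disc 100 mm across, 12 mm thick, 0.25 to 0.5 kg, three 14 mm through holes equally spaced on a circle of 33 mm radius; round steel boss 36 mm across stands 48 mm above the disc at its centre (grasp it from above; whole height 60 mm). Origin: centre of the underside; z up through the boss; one hole lies along +x, the others at +-120 degrees
- plate4: a faceplate of the same disc and boss, but with four holes (one along +x, 90 degrees apart): does not fit the stand. Origin: centre of the underside; starts in pocket1 and stays in the carousel
- screw_tin: round open screw tin, 82 mm across, 54 mm high, blue and bare metal, loose; starts in pocket2 and stays in the carousel. Origin: centre of the underside
- carousel_foot: fixed steel foot of the carousel, origin on the bench on the vertical turning axis; z up. Its pointer, an upright tab 50 mm high, stands 180 mm from the axis in the foot's -x direction (roughly towards the robot)
- carousel (a joint): turn of the carousel since the start (rad, counter-clockwise from above positive, no limits). Round plywood disc 304 mm across, its top 43 mm above the bench; turns freely with light friction (about 0.06 N m) and stays where it is left. In its middle a nut, 16 mm high, 44 mm across
- pickup_point (a point): fixed point on the line from the axis to the pointer, 95 mm from the axis, at the height of the disc's top: where the centre of plate3 shall come when it stands at the pointer
- pocket0 (a point): centre of the carousel pocket in which plate3 starts, 95 mm from the axis, on the disc's top. The three pockets lie 120 degrees apart, each marked by three wooden stops 8 mm high that keep a plate within about 2 mm; moves with the disc
- pocket1 (a point): centre of plate4's pocket, 120 degrees counter-clockwise of pocket0
- pocket2 (a point): centre of the screw tin's pocket, 120 degrees clockwise of pocket0
- pin0_top (a point): top centre of an upright round steel pin of the carousel, 16 mm across, standing 75 mm above the disc (top 118 mm above the bench), 125 mm from the axis, midway between pocket0 and pocket1; can be grasped from above
- pin1_top (a point): top of a like pin, midway between pocket1 and pocket2
- pin2_top (a point): top of a like pin, midway between pocket2 and pocket0
- stand: fixed cast carving stand, foot 130 mm across, origin on the bench on its axis, z up. Flange 104 mm across, its flat top 62 mm above the bench; on it three steel studs of 11 mm diameter, equally spaced on a circle of 33 mm radius, one along the stand's +x; they rise 26 mm above the flange, the top 5 mm tapered to 6 mm
- seat (a point): centre of the flange's top: the origin of plate3 comes here when it is home
- offcut_c: loose wooden offcut 50x85x18 mm on the bench beyond the stand; stays where it is
- sanding_block: loose sanding block 61x109x36 mm on the bench beyond the stand; stays where it is

How it is judged:
By the outcome, as a careful person would: the job done as asked, in the order asked, and still so for the second after the job is handed in, with the robot touching nothing.
It also fails if it takes over 50 s, if anything falls off the work surface, if the arm or the gripper's body presses on something with over 40 N, if the wrist force passes 120 N, or if a joint passes its speed limit or range.

## Working session

There is one attempt and no reset: what is moved stays moved. The work goes in short steps, Python scripts to look and compute and a tool call to move; the robot and the scene stay as the last step left them, time stands still between calls to the robot, and variables do not carry over. Pictures are saved under pics/ and viewed, at most 10 in all, crops included, and the job is handed in when it is done.

```bash
ls; mkdir -p pics
```

Run:
```python
from bench import arm, monitor, get_image, get_calibration
import cv2
for n in("top","side"):
    cv2.imwrite(f"pics/{n}0.png",get_image(n))
    c=get_calibration(n);print(n,c)
s=monitor.read_state();print(s["clock"],s["position"],s["ee_rot"])
```

```text
bench.py
pics
top {'K': array([[470.11652555,   0.        , 317.44421669],
       [  0.        , 470.11652555, 196.29703426],
       [  0.        ,   0.        ,   1.        ]]), 'rvec': array([ 2.14206052, -2.08772224,  0.18670374]), 'tvec': array([-156.33769275,  551.12849771, 1025.79060932])}
side {'K': array([[514.63376032,   0.        , 316.59286091],
       [  0.        , 514.63376032, 201.89907564],
       [  0.        ,   0.        ,   1.        ]]), 'rvec': array([ 0.8107036 , -2.45110106,  1.26002655]), 'tvec': array([359.06991126, 361.38097859, 835.60840516])}
0.1 [ 259.09711654 -568.25424475  247.3493335 ] [-2.12174545e-01  9.77231323e-01  9.19481602e-04 -2.41707554e-04]
```

View pics/top0.png

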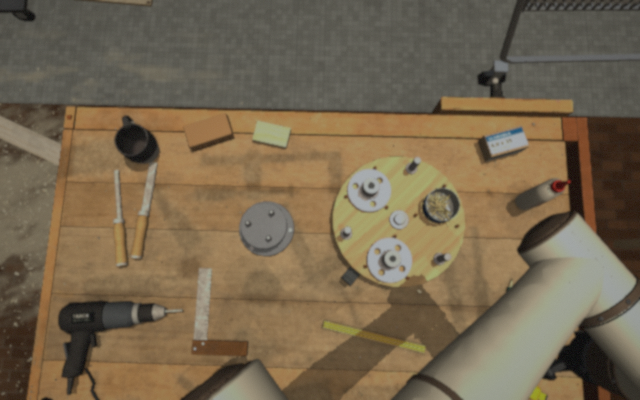

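View pics/side0.png

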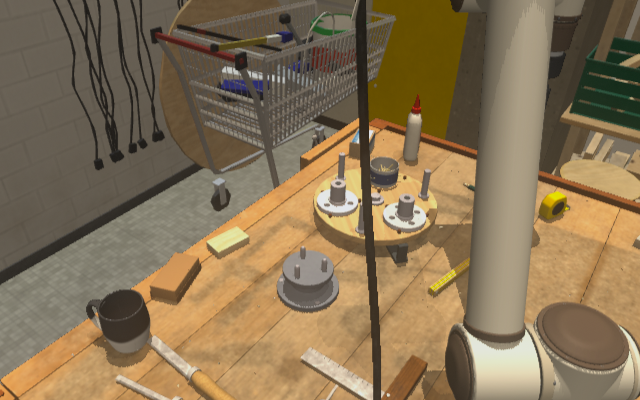

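The top view shows the stand at about (266,229), carousel at (399,220), pointer near (350,276), and plates at (369,188) and (390,260). The tin is at (439,207). I'll enlarge that area.

Create h.py:
```python
import numpy as np,cv2
from scipy.spatial.transform import Rotation as R
from bench import arm, monitor, get_image, get_calibration
def ray(cal,u,z):
    K=cal["K"];Rm=cv2.Rodrigues(cal["rvec"])[0];t=np.ravel(cal["tvec"])
    c=-Rm.T@t;d=Rm.T@np.linalg.inv(K)@[u[0],u[1],1]
    return (c+d*(z-c[2])/d[2])
def pix(cal,P):
    return cv2.projectPoints(np.array(P,float).reshape(-1,3),cal["rvec"],cal["tvec"],cal["K"],None)[0][:,0]
```

Run:
```python
import cv2
i=cv2.imread("pics/top0.png")[150:296,235:475]
cv2.imwrite("pics/crop0.png",cv2.resize(i,None,fx=3.333,fy=3.333,interpolation=cv2.INTER_CUBIC))
```

```text
(no output)
```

View pics/crop0.png

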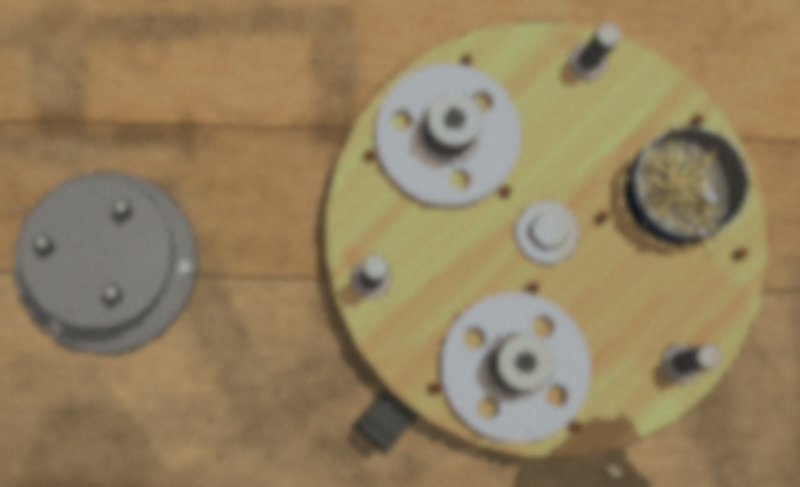

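plate3 is the upper-left disc (crop 448,134), with holes at (402,119), (482,100) and (459,180). plate4 is the lower disc (515,367). The pin tops are at (373,270) for pin0, (705,356) for pin1 and (608,36) for pin2, and the pointer is at about (385,420). The stud tops are at (122,208), (43,243) and (111,293).

Create fit.py:
```python
from h import *
from scipy.optimize import least_squares
cal=get_calibration("top")
f=lambda p:np.array(p)/3.3333+[235,150]
w=lambda p,z:ray(cal,f(p),z)[:2]
pins=[w(p,118) for p in[(375,266),(708,355),(609,34)]]
pl3=w((448,134),55); pl4=w((516,367),55)
def pt(q,r,a): return q[:2]+r*np.array([np.cos(q[2]+a),np.sin(q[2]+a)])
D=np.pi/180
def res(q):
    e=[pt(q,125,(60+120*i)*D)-pins[i] for i in range(3)]
    e+=[pt(q,95,0)-pl3,pt(q,95,120*D)-pl4,]
    return np.ravel(e)
c0=np.mean(pins,0);q=least_squares(res,[*c0,0.7]).x
print("axis,theta0",q,"res",res(q).round(1))
print("nut",w((549,226),59),"pins",pins,"pl3",pl3)
P=w((388,418),50);v=P-q[:2];print("pointer",P,np.hypot(*v),np.arctan2(v[1],v[0]))
def plate(c,h,z,r=33):
    h=[w(p,z) for p in h]
    def rs(q): return np.ravel([min((pt(q,r,120*k*D)-p for k in range(3)),key=lambda e:e@e) for p in h])
    b=min((least_squares(rs,[*np.mean(h,0),a]) for a in np.arange(0,2.1,.3)),key=lambda s:s.cost)
    print(c,b.x[:2],"ang",b.x[2]%(120*D),"res",rs(b.x).round(1))
plate("plate3",[(402,119),(482,100),(459,180)],55)
plate("stand",[(122,207),(43,241),(111,292)],88)
print("flange edge centre",w((95,251),62))
print("pin0 ang",q[2]+60*D)
```

```bash
python3 fit.py
```

```text
axis,theta0 [ 506.33969773 -328.97382195    0.80672384] res [-0.1 -0.1 -0.9 -1.   0.3  0.4  0.6  0.3  0.2  0.5]
nut [ 508.81479156 -328.74681866] pins [array([ 471.53635911, -208.82748257]), array([ 420.7810886 , -418.22234733]), array([ 627.48906608, -359.12511658])] pl3 [ 571.44772756 -260.63276034]
pointer [ 378.22432102 -222.32445837] 166.69624022109468 2.4473772144490473
plate3 [ 572.24328264 -260.3926844 ] ang 1.2970879550716423 res [-0.   0.4 -0.6 -0.1  0.7 -0.2]
stand [483.31697077 -24.22475052] ang 1.4860220788556326 res [ 0.3 -0.3 -0.   0.4 -0.3 -0.1]
flange edge centre [483.68863573 -22.94461234]
pin0 ang 1.8539213894149724
```

Add to h.py:
```python
def rel(p,yaw_deg):
    "rows' numbers to bring TCP to p, tool down, tool y at yaw"
    s=monitor.read_state();R0=R.from_quat(s["ee_rot"]);a=np.radians(yaw_deg)
    y=np.array([np.cos(a),np.sin(a),0]);z=np.array([0,0,-1.]);x=np.cross(y,z)
    Rt=R.from_matrix(np.c_[x,y,z])
    print("t",s["clock"],"at",s["position"].round(1),"F",s["contact_force"].round(1),"w",s["gripper_width"])
    print("rel",R0.inv().apply(np.array(p)-s["position"]).round(1),(R0.inv()*Rt).as_rotvec().round(3))
```

```bash
python3 -c "
from h import *
rel([471.5,-208.8,220],16)"
```

```text
t 0.1 at [ 259.1 -568.3  247.3] F [-0.2 -0.1 -1. ] w 85.35697005819853
rel [-342.3  239.    27.8] [ 1.000e-03 -2.000e-03  1.719e+00]
```

Call:
jog_arm(
  ticks=[
    {"trans": [-342.3,239,27.8],"r": [0,0,1.719]},
    {"trans": [-342.3,239,27.8],"r": [0,0,1.719]},
    {"trans": [-342.3,239,27.8],"r": [0,0,1.719]},
    {"trans": [-342.3,239,27.8],"r": [0,0,1.719]},
    {"trans": [-342.3,239,27.8],"r": [0,0,1.719]},
    {"trans": [-342.3,239,27.8],"r": [0,0,1.719]},
    {"trans": [-342.3,239,27.8],"r": [0,0,1.719]},
    {"trans": [-342.3,239,27.8],"r": [0,0,1.719]},
    {"trans": [-342.3,239,27.8],"r": [0,0,1.719]},
    {"trans": [-342.3,239,27.8],"r": [0,0,1.719]},
  ],
  finger_gap=40,
)

```text
clock: 1.1
position: [472.9, -206.1, 219.9]
ee_rot: [0.454, 0.891, 0.0, -0.0]
contact_force: [-0.5, -0.4, 0.6]
gripper_width: 40.3
grasp_force: 0.0
```

```bash
python3 -c "
from h import *
rel([471.5,-208.8,220],16)"
```

```text
t 1.1 at [ 472.9 -206.1  219.9] F [-0.5 -0.4  0.6] w 40.271074426858775
rel [-1.3 -2.8 -0.1] [-0.    -0.001  0.348]
```

Call:
jog_arm(
  ticks=[
    {"trans": [-1.3,-2.8,0],"r": [0,0,0.15]},
    {"trans": [-1.3,-2.8,0],"r": [0,0,0.3]},
    {"trans": [-1.3,-2.8,0],"r": [0,0,0.348]},
    {"trans": [-1.3,-2.8,0],"r": [0,0,0.348]},
  ],
)

```text
clock: 1.5
position: [469.9, -211.7, 220.1]
ee_rot: [0.601, 0.799, -0.0, -0.0]
contact_force: [-0.2, -0.7, 0.8]
gripper_width: 40.2
grasp_force: 0.0
```

Run:
```python
from h import *
rel([471.5,-208.8,220],16)
c=get_calibration("wrist");i=get_image("wrist");cv2.imwrite("pics/w1.png",i);np.savez("w1.npz",**c)
t=get_image("top");cv2.imwrite("pics/t1.png",t)
# tile: wrist and top-crop around pointer
cr=cv2.resize(t[255:295,320:384],(640,400),interpolation=cv2.INTER_CUBIC)
cv2.imwrite("pics/tile1.png",cv2.resize(np.vstack([i,cr]),(480,600),interpolation=cv2.INTER_AREA))
print(pix(c,[471.5,-208.8,118]),pix(c,[433,-268,43]), pix(c,[378,-222,50]))
```

```text
t 1.5 at [ 469.9 -211.7  220.1] F [-0.2 -0.7  0.8] w 40.21072497718103
rel [2.3 2.4 0.1] [-0.001 -0.001  0.002]
[[323.21591893 199.3708086 ]] [[269.83264768 223.57114659]] [[223.79091125 166.7331237 ]]
```

View pics/w1.png

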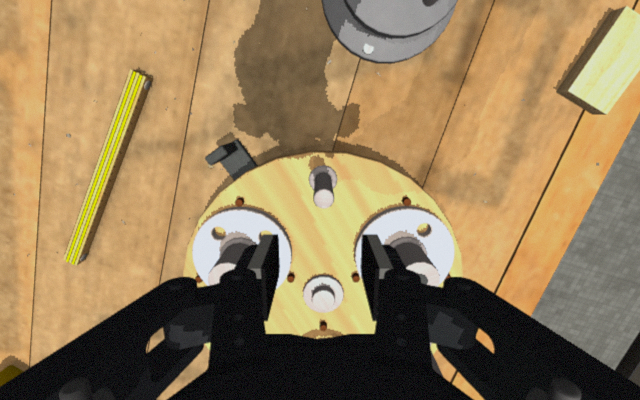

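Pin0's top is at (323,198) against a predicted (323,199), so the wrist and top cameras agree. I'll zoom in on the pointer, near (230,155).

Run:
```python
from h import *
i=cv2.imread("pics/w1.png");t=cv2.imread("pics/t1.png")
a=cv2.resize(i[125:195,190:280],(720,560),interpolation=cv2.INTER_CUBIC)
cv2.imwrite("pics/pt.png",a)
```

```text
(no output)
```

View pics/pt.png

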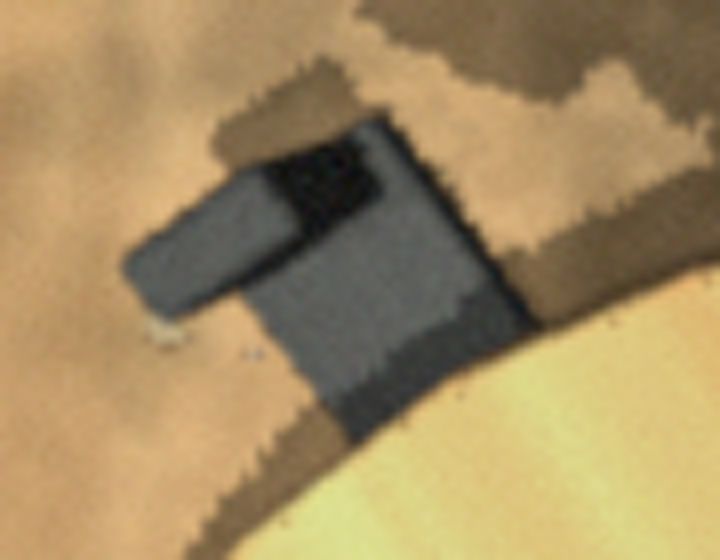

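The tab's top face has corners at about (125,265), (245,170), (300,228) and (165,320) in the crop, so its centre is at image (216.1,155.8).

Run:
```python
from h import *
c=dict(np.load("w1.npz"));ax=np.array([506.3,-329.0])
f=lambda p:np.array(p)/8+[190,125]
for p in[(209,246),(125,265),(245,170),(300,228),(165,320)]:
    P=ray(c,f(p),50)[:2];v=P-ax;print(P.round(1),np.hypot(*v).round(1),np.arctan2(v[1],v[0]).round(4))
for z in(0,8):
  for a,b in(((245,290),(345,440)),((385,120),(530,325))):
    d=ray(c,f(a),z)-ray(c,f(b),z);print(z,np.arctan2(d[1],d[0]))
print("pl3",[ray(c,(323,198),118)])
print("nut",ray(c,(323,293),59)[:2])
rel([471.5,-208.8,92],16)
```

```text
[ 369.  -213.8] 179.2 2.4435
[ 359.9 -218.7] 183.2 2.4959
[ 371.3 -203.9] 184.0 2.3944
[ 378.8 -208.8] 175.3 2.3854
[ 365.7 -223.8] 175.6 2.4994
0 2.3796730189722743
0 2.4283560124965224
8 2.3796730189722735
8 2.4283560124965224
pl3 [array([ 471.04698424, -207.82496238,  118.        ])]
nut [ 504.27994922 -319.783031  ]
t 1.6 at [ 469.9 -211.8  220.2] F [1.  0.4 0.7] w 39.66518157372284
rel [  2.4   2.5 128.2] [-0.001 -0.     0.003]
```

Call:
jog_arm(
  ticks=[
    {"trans": [2.4,2.5,0]},
    {"trans": [2.4,2.5,45]},
    {"trans": [2.4,2.5,90]},
    {"trans": [2.4,2.5,128]},
    {"trans": [2.4,2.5,128]},
    {"trans": [2.4,2.5,128]},
  ],
  finger_gap=40,
)

```text
clock: 2.2
position: [472.4, -209.1, 93.0]
ee_rot: [0.601, 0.8, -0.0, -0.0]
contact_force: [0.6, -0.3, 0.8]
gripper_width: 39.9
grasp_force: 0.0
```

Call:
jog_arm(
  ticks=[
    {},
    {},
    {},
    {},
    {},
    {},
  ],
  finger_gap=0,
)

```text
clock: 2.8
position: [473.3, -209.1, 94.9]
ee_rot: [0.601, 0.799, 0.001, 0.002]
contact_force: [0.1, 1.2, 6.8]
gripper_width: 14.2
grasp_force: 58.4
```

Run:
```python
from h import *
rel([471.5,-208.8,92],16)
s=monitor.read_state();R0=R.from_quat(s["ee_rot"]);p=s["position"];ax=np.array([506.3,-329.0]);v=p[:2]-ax
print(np.hypot(*v),np.arctan2(v[1],v[0])-np.pi/3)
for n in range(1,15):
    a=1.637*n/14; d=R.from_rotvec([0,0,a]).apply([*v,0])+[*ax,p[2]]-p
    print(*R0.inv().apply(d).round(1)[:2],0,0,0,-round(a,3),sep=" ",end=";")
```

```text
t 2.8 at [ 473.3 -209.1   94.9] F [0.1 1.2 6.8] w 14.24791955472896
rel [ 0.8 -1.7  2.9] [0.004 0.002 0.003]
124.35522835784148 0.7920811929522005
-0.7 -14.5 0 0 0 -0.117;-3.0 -28.9 0 0 0 -0.234;-7.0 -42.8 0 0 0 -0.351;-12.6 -56.2 0 0 0 -0.468;-19.7 -68.9 0 0 0 -0.585;-28.3 -80.7 0 0 0 -0.702;-38.1 -91.3 0 0 0 -0.819;-49.2 -100.8 0 0 0 -0.935;-61.3 -108.9 0 0 0 -1.052;-74.2 -115.5 0 0 0 -1.169;-87.8 -120.6 0 0 0 -1.286;-101.9 -124.0 0 0 0 -1.403;-116.4 -125.8 0 0 0 -1.52;-130.9 -125.9 0 0 0 -1.637;
```

Call:
jog_arm(
  ticks=[
    {"trans": [-0.2,-7,0],"r": [0,0,-0.058]},
    {"trans": [-0.7,-14.5,0],"r": [0,0,-0.117]},
    {"trans": [-3.0,-28.9,0],"r": [0,0,-0.234]},
    {"trans": [-7.0,-42.8,0],"r": [0,0,-0.351]},
    {"trans": [-12.6,-56.2,0],"r": [0,0,-0.468]},
    {"trans": [-19.7,-68.9,0],"r": [0,0,-0.585]},
    {"trans": [-28.3,-80.7,0],"r": [0,0,-0.702]},
    {"trans": [-33.2,-86,0],"r": [0,0,-0.76]},
    {"trans": [-33.2,-86,0],"r": [0,0,-0.76]},
    {"trans": [-33.2,-86,0],"r": [0,0,-0.76]},
  ],
)

```text
clock: 3.8
position: [400.3, -265.7, 94.9]
ee_rot: [0.261, 0.965, -0.0, 0.003]
contact_force: [0.3, -0.7, 6.1]
gripper_width: 14.5
grasp_force: 59.1
```

Run:
```python
from h import *
s=monitor.read_state();R0=R.from_quat(s["ee_rot"]);p=s["position"];ax=np.array([506.3,-329.0]);v=p[:2]-ax
print(np.hypot(*v),np.arctan2(v[1],v[0])-np.pi/3,s["contact_force"])
T=2.4435-(np.arctan2(v[1],v[0])-np.pi/3)
for n in range(1,9):
    a=T*n/8; d=R.from_rotvec([0,0,a]).apply([*v/np.hypot(*v)*124.8,0])+[*ax,p[2]]-p
    print(*R0.inv().apply(d).round(1)[:2],0,0,0,-round(a,3),sep=" ",end=";")
```

```text
123.46037635757 1.5561052064556906 [ 0.31182366 -0.65864599  6.14548266]
0.7 -13.8 0 0 0 -0.111;-1.5 -27.5 0 0 0 -0.222;-5.1 -40.8 0 0 0 -0.333;-10.2 -53.7 0 0 0 -0.444;-16.7 -65.9 0 0 0 -0.555;-24.6 -77.3 0 0 0 -0.666;-33.6 -87.8 0 0 0 -0.776;-43.7 -97.2 0 0 0 -0.887;
```

Call:
jog_arm(
  ticks=[
    {"trans": [0.7,-13.8,0],"r": [0,0,-0.111]},
    {"trans": [-1.5,-27.5,0],"r": [0,0,-0.222]},
    {"trans": [-5.1,-40.8,0],"r": [0,0,-0.333]},
    {"trans": [-10.2,-53.7,0],"r": [0,0,-0.444]},
    {"trans": [-16.7,-65.9,0],"r": [0,0,-0.555]},
    {"trans": [-24.6,-77.3,0],"r": [0,0,-0.666]},
    {"trans": [-33.6,-87.8,0],"r": [0,0,-0.776]},
    {"trans": [-43.7,-97.2,0],"r": [0,0,-0.887]},
    {"trans": [-43.7,-97.2,0],"r": [0,0,-0.887]},
    {"trans": [-43.7,-97.2,0],"r": [0,0,-0.887]},
  ],
)

```text
clock: 4.8
position: [391.5, -371.8, 95.0]
ee_rot: [-0.179, 0.984, -0.003, 0.004]
contact_force: [6.8, 4.0, 2.4]
gripper_width: 14.5
grasp_force: 59.7
```

Run:
```python
from h import *
s=monitor.read_state();p=s["position"];ax=np.array([506.3,-329.0]);v=p[:2]-ax
print(np.hypot(*v),np.arctan2(v[1],v[0])-np.pi/3,s["contact_force"])
t=get_image("top");cv2.imwrite("pics/t2.png",t)
```

```text
122.56883691178241 -3.8318383262364035 [6.77759523 3.95209618 2.36444228]
```

Call:
jog_arm(
  ticks=[
    {},
    {},
    {},
    {},
  ],
  finger_gap=40,
)

```text
clock: 5.25
position: [386.7, -370.6, 92.5]
ee_rot: [-0.178, 0.984, 0.0, -0.0]
contact_force: [0.6, 0.3, 0.5]
gripper_width: 40.0
grasp_force: 0.0
```

Call:
jog_arm(
  ticks=[
    {"trans": [0,0,-40]},
    {"trans": [0,0,-85]},
    {"trans": [0,0,-130]},
    {"trans": [0,0,-165]},
    {"trans": [0,0,-165]},
    {"trans": [0,0,-165]},
  ],
)

```text
clock: 5.85
position: [386.9, -370.5, 258.1]
ee_rot: [-0.178, 0.984, -0.0, 0.001]
contact_force: [-1.1, 1.0, -1.2]
gripper_width: 39.8
grasp_force: 0.0
```

Run:
```python
from h import *
c=get_calibration("wrist");i=get_image("wrist");cv2.imwrite("pics/w3.png",i);np.savez("w3.npz",**c)
t=get_image("top");cv2.imwrite("pics/t3.png",t)
a=cv2.resize(t[150:296,235:475],(800,487),interpolation=cv2.INTER_CUBIC);cv2.imwrite("pics/crop3.png",a)
rel([433.5,-267.9,230],110)
```

```text
t 5.95 at [ 386.2 -370.1  256.1] F [ 1.3 -0.  -0.4] w 39.79184074281381
rel [-80.1  79.2  26.2] [ 0.002 -0.002  0.008]
```

View pics/crop3.png

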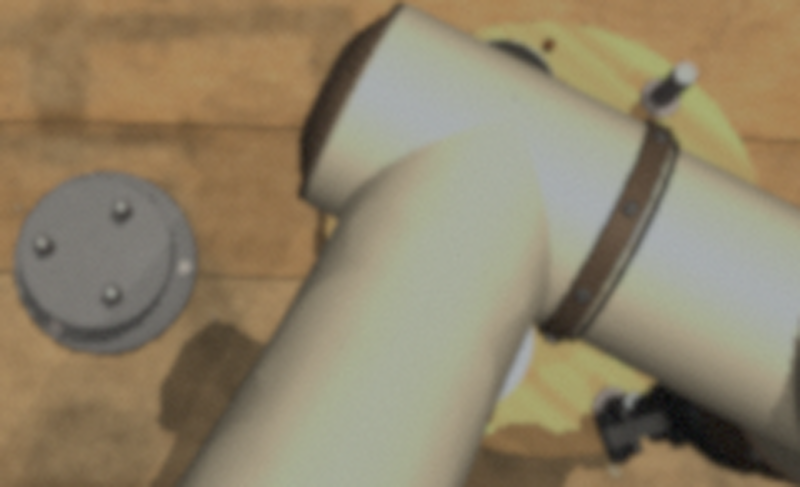

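The arm hides the plate from the top camera; pin1's top shows at crop (685,72). I'll check the wrist picture taken at the same time.

View pics/w3.png

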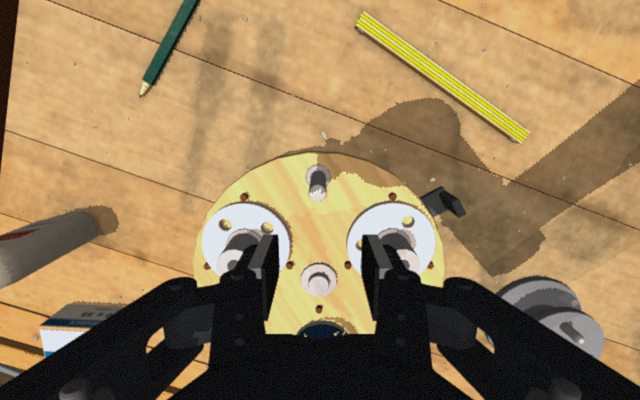

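Run:
```python
from h import *
c=get_calibration("top");P=ray(c,np.array([686,70])/3.3333+[235,150],118)[:2];v=P-[506.3,-329]
print(P,np.hypot(*v),np.arctan2(v[1],v[0])-np.pi+2*np.pi)
w=dict(np.load("w3.npz"));print(pix(w,[[433.5,-267.9,55],[389,-372,118],[506.3,-329,59],[369,-213.8,50]]))
```

```text
[ 604.49049474 -408.6504706 ] 126.43405682085641 2.4600698444607723
[[391.30632148 245.90747054]
 [318.07717246 192.45850152]
 [317.91926092 284.93775634]
 [458.69827816 209.34820675]]
```

plate3 is the right-hand disc in the wrist view, with one hole at (408,221). Pin0's top is at (318,190), as predicted for the pointer position. Next I'll check the plate's hole angle numerically and work out the approach.

Run:
```python
from h import *
w=dict(np.load("w3.npz"));i=cv2.imread("pics/w3.png")
g=i[208:236,394:424].astype(int);m=((g[...,2]-g[...,0])>50).astype(np.uint8)
n,l,s,c=cv2.connectedComponentsWithStats(m);print(s[:,4],c+[394,208])
C=np.array([433.2,-268.3])
for k in range(1,n):
    if s[k,4]>20:
        P=ray(w,c[k]+[394,208],52)[:2]-C;print(P,np.hypot(*P),np.arctan2(P[1],P[0])%(2*np.pi/3))
# predicted pixel of plate hole at angle .848+k*120
for k in range(3):
    a=.848+k*2*np.pi/3;print(pix(w,[*(C+33*np.array([np.cos(a),np.sin(a)])),55]))
rel([433.2,-268.3,160],110)
```

```text
[750  23  67] [[408.28133333 221.98266667]
 [421.         209.56521739]
 [406.65671642 220.19402985]]
[-49.74297866  14.66859523] 51.860694289668466 0.7604374650112375
[-32.95778197   5.03088031] 33.33954332567196 0.8957206390369508
[[403.13351651 268.98702109]]
[[408.39064664 222.03567557]]
[[361.81918102 244.67547981]]
t 5.95 at [ 386.2 -370.1  256.1] F [ 1.3 -0.  -0.4] w 39.79184074281381
rel [-79.8  78.7  96.2] [ 0.002 -0.002  0.008]
```

Call:
jog_arm(
  ticks=[
    {"trans": [-35,35,0]},
    {"trans": [-70,70,0]},
    {"trans": [-79.8,78.7,40]},
    {"trans": [-79.8,78.7,80]},
    {"trans": [-79.8,78.7,96]},
    {"trans": [-79.8,78.7,96]},
    {"trans": [-79.8,78.7,96]},
    {"trans": [-79.8,78.7,96]},
  ],
  finger_gap=62,
)

```text
clock: 6.75
position: [434.9, -269.4, 162.4]
ee_rot: [-0.178, 0.984, -0.001, 0.001]
contact_force: [0.2, 0.0, -0.2]
gripper_width: 62.1
grasp_force: 0.0
```

```bash
python3 -c "
from h import *
rel([433.2,-268.3,83],110)"
```

```text
t 6.75 at [ 434.9 -269.4  162.4] F [ 0.2  0.  -0.2] w 62.11601624028543
rel [ 1.3  1.7 79.4] [-0.001  0.001  0.009]
```

Call:
jog_arm(
  ticks=[
    {"trans": [0.8,0.8,35]},
    {"trans": [0.8,0.8,60]},
    {"trans": [0.8,0.8,78]},
    {"trans": [0.8,0.8,78]},
    {"trans": [0.8,0.8,78]},
  ],
)

```text
clock: 7.25
position: [434.1, -269.0, 84.7]
ee_rot: [-0.178, 0.984, -0.001, 0.001]
contact_force: [0.3, 0.4, 0.8]
gripper_width: 62.1
grasp_force: 0.0
```

Call:
jog_arm(
  ticks=[
    {},
    {},
    {},
    {},
    {},
  ],
  finger_gap=20,
)

```text
clock: 7.75
position: [433.9, -268.7, 85.2]
ee_rot: [-0.178, 0.984, -0.001, 0.001]
contact_force: [-1.5, 1.5, 6.3]
gripper_width: 34.8
grasp_force: 59.6
```

Call:
jog_arm(
  ticks=[
    {"trans": [0,0,-10]},
    {"trans": [0,0,-40]},
    {"trans": [0,0,-80]},
    {"trans": [0,0,-120]},
    {"trans": [0,0,-120]},
    {"trans": [0,0,-120]},
  ],
)

```text
clock: 8.35
position: [432.9, -268.1, 204.2]
ee_rot: [-0.177, 0.984, 0.0, 0.001]
contact_force: [-1.0, 0.4, -4.5]
gripper_width: 34.8
grasp_force: 60.9
```

```bash
python3 -c "
from h import *
rel([483.4,-24,205],146.6)"
```

```text
t 8.35 at [ 432.9 -268.1  204.2] F [-1.   0.4 -4.5] w 34.80691694660967
rel [-132.6  211.1   -0.5] [-0.001  0.002 -0.631]
```

Call:
jog_arm(
  ticks=[
    {"trans": [-25,40,0],"r": [0,0,-0.12]},
    {"trans": [-50,80,0],"r": [0,0,-0.25]},
    {"trans": [-75,120,0],"r": [0,0,-0.38]},
    {"trans": [-100,160,0],"r": [0,0,-0.5]},
    {"trans": [-125,199,0],"r": [0,0,-0.6]},
    {"trans": [-132.6,211.1,0],"r": [0,0,-0.633]},
    {"trans": [-132.6,211.1,0],"r": [0,0,-0.633]},
    {"trans": [-132.6,211.1,0],"r": [0,0,-0.633]},
    {"trans": [-132.6,211.1,0],"r": [0,0,-0.633]},
  ],
)

```text
clock: 9.25
position: [482.7, -25.4, 202.7]
ee_rot: [-0.474, 0.88, 0.0, -0.001]
contact_force: [0.0, 0.2, -3.4]
gripper_width: 34.7
grasp_force: 61.2
```

Run:
```python
from h import *
rel([483.4,-24,205],146.6)
c=get_calibration("wrist");i=get_image("wrist");np.savez("w4.npz",**c);cv2.imwrite("pics/w4.png",i)
t=get_image("top");s=get_image("side");cv2.imwrite("pics/t4.png",t);cv2.imwrite("pics/s4.png",s)
a=cv2.resize(s[130:310,230:430],(500,450));b=cv2.resize(t[140:300,225:385],(300,300))
W=cv2.resize(i,(480,300));m=np.zeros((600,800,3),np.uint8)
m[:300,:480]=W;m[:300,480:780]=b;m[300:600,:333]=cv2.resize(s[130:310,230:430],(333,300));m[300:600,340:800]=cv2.resize(i[150:300,200:430],(460,300))
cv2.imwrite("pics/m4.png",m)
```

```text
t 9.25 at [482.7 -25.4 202.7] F [ 0.   0.2 -3.4] w 34.701977136527674
rel [-1.6  0.2 -2.4] [ 0.002 -0.002  0.001]
```

View pics/m4.png

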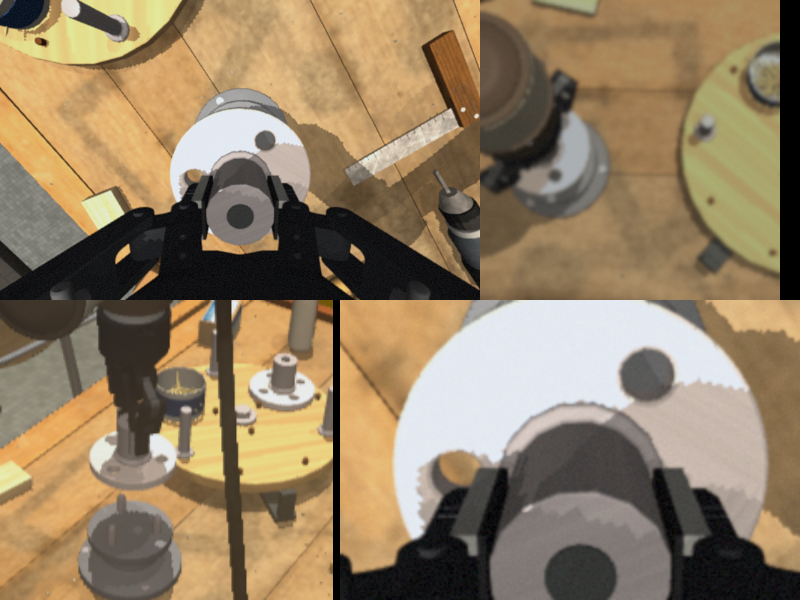

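The plate hangs level over the stand. In the wrist image hole A is at (353.5,187.5) and hole B at about (260,237), partly covered by a finger. I'll compare these with the stand's studs.

Run:
```python
from h import *
from scipy.optimize import least_squares
w=dict(np.load("w4.npz"));s=monitor.read_state();print(s["position"].round(1))
z=s["position"][2]-41.5+12
H=np.array([(353.5,187.5),(260,237.)])
i=cv2.imread("pics/w4.png");cv2.imwrite("pics/w4z.png",cv2.resize(i[110:250,220:420],(800,560),interpolation=cv2.INTER_CUBIC))
hole=lambda q,k:[q[0]+33*np.cos(q[2]+k*2*np.pi/3),q[1]+33*np.sin(q[2]+k*2*np.pi/3),z]
for k in range(3): print(k,pix(w,hole((*s["position"][:2],1.486),k)))
# disc outline by colour: white plate in light/shade
for u in H: P=ray(w,u,z)[:2];v=P-s["position"][:2];print(P,np.hypot(*v),np.arctan2(v[1],v[0])%(2*np.pi/3))
# stand seen in same wrist image model: 
a=np.arange(0,2*np.pi,np.pi/2)
print("rim pred",pix(w,[[s["position"][0]+50*np.cos(t),s["position"][1]+50*np.sin(t),z] for t in np.radians([56.6+d for d in(0,90,180,270)])]))
```

```text
[483.2 -25.4 203.3]
0 [[348.23921108 291.97185366]]
1 [[353.83108531 191.11645397]]
2 [[256.82233234 241.59651882]]
[452.47126035 -41.1039362 ] 34.49948813115316 1.5197025256290408
[507.34779067 -45.43524611] 31.38269472983453 1.4020624998628235
rim pred [[319.57005611 324.90377   ]
 [414.52640838 243.01537951]
 [319.64170162 147.40457041]
 [224.55148876 243.09439425]]
```

View pics/w4z.png

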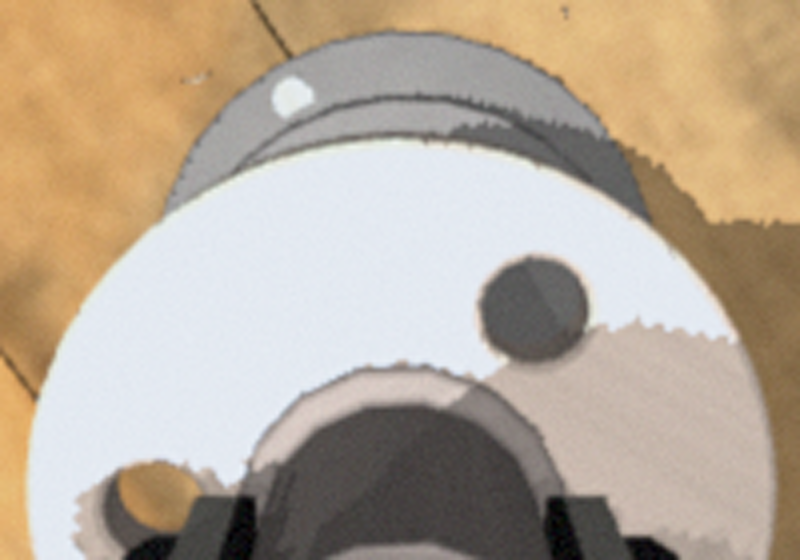

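Run:
```python
from h import *
from scipy.optimize import least_squares
w=dict(np.load("w4.npz"));p0=monitor.read_state()["position"]
Z=lambda u:np.array(u)/4+[220,110]
rim=[Z(u) for u in[(28,480),(85,303),(168,218),(235,173),(400,136),(540,160),(650,222),(738,338),(776,480)]]
def circ(c,r,z,n=180):
    t=np.linspace(0,2*np.pi,n);return pix(w,np.c_[c[0]+r*np.cos(t),c[1]+r*np.sin(t),np.full(n,z)])
def res(q):
    c=circ(q,50,q[2],720);e=[np.min(np.hypot(*(c-u).T)) * np.sign(np.hypot(*(u-c.mean(0)))-np.hypot(*(c[np.argmin(np.hypot(*(c-u).T))]-c.mean(0)))) for u in rim]
    h=lambda k:q[:2]+33*np.array([np.cos(q[3]+k*2*np.pi/3),np.sin(q[3]+k*2*np.pi/3)])
    A=circ(h(1),7,q[2]);B=circ(h(2),7,q[2])
    e+=[*(A.mean(0)-Z((535,308))),(B[:,0].min()-Z((105,0))[0]),(B[:,1].min()-Z((0,459))[1])]
    return np.array(e)
s=least_squares(res,[*p0[:2],174,1.486],diff_step=1e-4)
print(p0.round(1),s.x.round(3),res(s.x).round(2))
f=lambda q:res([q[0],q[1],173.3,q[2]])
s2=least_squares(f,[*p0[:2],1.486],diff_step=1e-4);print(s2.x.round(3),s2.fun.round(2))
```

```text
[483.2 -25.4 203.3] [482.036 -26.044 169.721   1.493] [ 0.51  0.07 -0.64  0.32  0.46  0.3   0.45 -0.64  0.24  0.06 -0.24  0.
 -0.08]
[481.889 -26.274   1.489] [-1.44 -0.81 -0.99  0.21  0.52  0.3   0.42 -1.78 -1.85  1.03  0.96 -1.57
  1.55]
```

Run:
```python
from h import *
from scipy.optimize import least_squares
w=dict(np.load("w4.npz"));Z=lambda u:np.array(u)/4+[220,110]
P=np.array([ray(w,Z(u),62)[:2] for u in[(240,166),(290,127),(350,103),(415,97),(490,108),(550,140),(585,172)]])
s=least_squares(lambda c:np.hypot(*(P-c).T)-52,[483,-24]);print(s.x,s.fun.round(1))
P=np.array([ray(w,Z(u),0)[:2] for u in[(168,210),(200,150),(260,80),(330,45),(410,32),(500,45),(570,85),(615,150),(650,215)]])
for z in(0,10,14):
    P=np.array([ray(w,Z(u),z)[:2] for u in[(168,210),(200,150),(260,80),(330,45),(410,32),(500,45),(570,85),(615,150),(650,215)]])
    s=least_squares(lambda c:np.hypot(*(P-c).T)-65,[483,-24]);print(z,s.x,s.fun.round(1))
rel([484.7,-23.7,205],146.6)
```

```text
[482.47234578 -21.78472939] [-0.2  0.1  0.1 -0.2  0.3  0.  -0.2]
0 [482.40279674 -21.0076241 ] [ 1.  -0.6  0.  -0.4 -0.4  0.6  0.8 -1.3  0.7]
10 [482.7345722  -20.72686794] [-0.3 -1.2  0.1  0.1  0.2  1.   0.9 -1.8 -0.5]
14 [482.86720938 -20.61416283] [-0.7 -1.4  0.2  0.2  0.4  1.1  0.9 -1.9 -1. ]
t 9.4 at [483.2 -25.4 203.3] F [ 0.6 -0.8 -4.7] w 34.57882104818772
rel [-2.3 -0.3 -1.7] [ 0.    -0.     0.001]
```

Call:
jog_arm(
  ticks=[
    {"trans": [-2,0.5,20]},
    {"trans": [-3,0.8,45]},
    {"trans": [-3,0.8,60]},
    {"trans": [-3,0.8,66]},
    {"trans": [-3,0.8,66]},
    {"trans": [-3,0.8,66]},
    {"trans": [-3,0.8,66]},
  ],
)

```text
clock: 10.1
position: [485.3, -21.4, 138.6]
ee_rot: [-0.475, 0.88, -0.0, 0.001]
contact_force: [0.1, 0.2, -3.4]
gripper_width: 34.8
grasp_force: 61.4
```

Run:
```python
from h import *
s=monitor.read_state();print(s["position"],s["contact_force"])
c=get_calibration("wrist");i=get_image("wrist");np.savez("w5.npz",**c);cv2.imwrite("pics/w5.png",i)
sd=get_image("side");cv2.imwrite("pics/s5.png",sd)
p=pix(get_calibration("side"),[[483,-24,88]])[0].astype(int);print(p)
m=np.zeros((600,800,3),np.uint8)
m[:,:500]=cv2.resize(i[130:265,215:327+0],(500,600),interpolation=cv2.INTER_CUBIC)
```

Run:
```python
import cv2,numpy as np
i=cv2.imread("pics/w5.png");s=cv2.imread("pics/s5.png")
m=np.zeros((600,800,3),np.uint8)
m[:300]=cv2.resize(i[170:245,220:420],(800,300),interpolation=cv2.INTER_CUBIC)   # x4
m[300:,:400]=cv2.resize(s[215:290,260:360],(400,300),interpolation=cv2.INTER_CUBIC)
m[300:,400:]=cv2.resize(i[100:400,120:520],(400,300),interpolation=cv2.INTER_AREA)
cv2.imwrite("pics/m5.png",m)
```

```text
[485.31300628 -21.37326439 138.57687783] [ 0.07951127  0.20729503 -3.36386124]
[308 255]
```

View pics/m5.png

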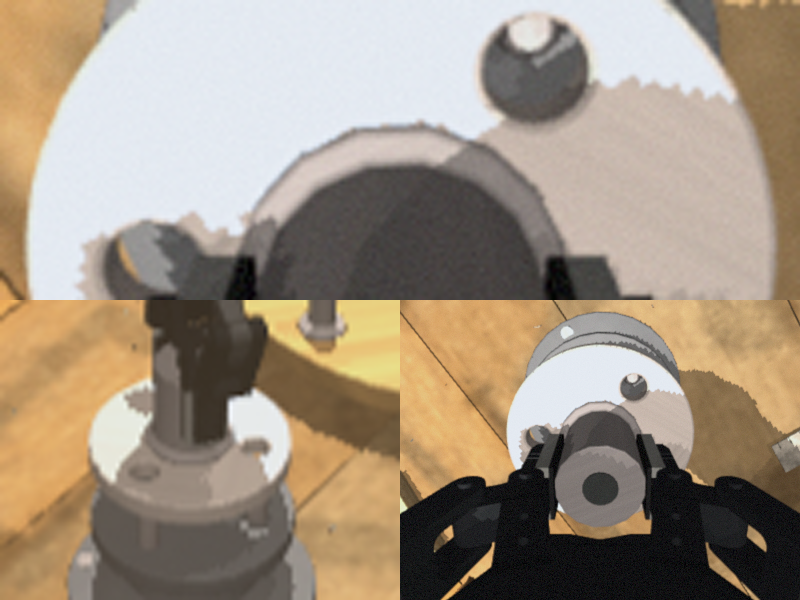

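Through hole A (centre 353.75,186.75) the bright stud tip is visible at (352.5,178.1). That gives a direct relative measurement.

Run:
```python
from h import *
w=dict(np.load("w5.npz"));s=monitor.read_state();print(s["position"])
R0=R.from_quat(s["ee_rot"])
S=ray(w,(352.5,178.1),88);print("stud",S)
for z in(104,106,108.5):
    A=ray(w,(353.75,186.75),z);d=S-A;d[2]=0;print(z,A[:2],"shift world",d.round(2),"tool",R0.inv().apply(d).round(2))
for y in(171,): print([pix(w,[483.3+33*np.cos(1.486+k*2*np.pi/3),-24.2+33*np.sin(1.486+k*2*np.pi/3),88]) for k in range(3)])
```

```text
[485.04613872 -21.2954291  138.35248584]
stud [453.71956462 -36.49999879  88.        ]
104 [455.17875138 -35.92341439] shift world [-1.46 -0.58  0.  ] tool [ 1.28  0.9  -0.  ]
106 [455.1044858  -36.43676178] shift world [-1.38 -0.06  0.  ] tool [ 0.81  1.12 -0.  ]
108.5 [455.01165383 -37.07844602] shift world [-1.29  0.58  0.  ] tool [ 0.22  1.4  -0.  ]
[array([[346.31141044, 266.87010928]]), array([[351.34370087, 175.32973712]]), array([[264.79367742, 220.6927613 ]])]
```

Call:
jog_arm(
  ticks=[
    {"trans": [0.8,1.1,0]},
    {"trans": [0.8,1.1,2]},
    {"trans": [0.8,1.1,4]},
    {"trans": [0.8,1.1,6]},
    {"trans": [0.8,1.1,8]},
    {"trans": [0.8,1.1,10]},
    {"trans": [0.8,1.1,10]},
  ],
)

```text
clock: 10.9
position: [483.0, -21.5, 127.1]
ee_rot: [-0.475, 0.88, 0.0, -0.0]
contact_force: [0.2, -0.2, -3.2]
gripper_width: 35.0
grasp_force: 61.4
```

Call:
jog_arm(
  ticks=[
    {"trans": [0,0,2]},
    {"trans": [0,0,4]},
    {"trans": [0,0,4]},
  ],
)

```text
clock: 11.2
position: [483.0, -21.5, 123.2]
ee_rot: [-0.475, 0.88, 0.0, -0.0]
contact_force: [-0.7, -0.1, -4.2]
gripper_width: 34.8
grasp_force: 61.4
```

Call:
jog_arm(
  ticks=[
    {"trans": [0,0,2]},
    {"trans": [0,0,4]},
    {"trans": [0,0,6]},
    {"trans": [0,0,8]},
    {"trans": [0,0,8]},
    {"trans": [0,0,8]},
  ],
)

```text
clock: 11.8
position: [483.2, -21.5, 115.5]
ee_rot: [-0.475, 0.88, -0.0, -0.0]
contact_force: [0.0, 0.1, -3.9]
gripper_width: 34.5
grasp_force: 61.4
```

Call:
jog_arm(
  ticks=[
    {"trans": [0,0,2]},
    {"trans": [0,0,4]},
    {"trans": [0,0,6]},
    {"trans": [0,0,6]},
    {"trans": [0,0,6]},
  ],
)

```text
clock: 12.3
position: [483.2, -21.5, 109.4]
ee_rot: [-0.475, 0.88, 0.0, -0.0]
contact_force: [-0.1, 0.8, -3.8]
gripper_width: 34.6
grasp_force: 61.4
```

Call:
jog_arm(
  ticks=[
    {"trans": [0,0,1]},
    {"trans": [0,0,2]},
    {"trans": [0,0,2]},
    {"trans": [0,0,2]},
  ],
)

```text
clock: 12.7
position: [483.2, -21.5, 107.5]
ee_rot: [-0.475, 0.88, 0.0, -0.0]
contact_force: [-0.1, 0.3, -3.9]
gripper_width: 34.5
grasp_force: 61.4
```

Call:
jog_arm(
  ticks=[
    {"trans": [0,0,1]},
    {"trans": [0,0,2]},
    {"trans": [0,0,2]},
    {"trans": [0,0,2]},
  ],
)

```text
clock: 13.1
position: [483.2, -21.5, 105.5]
ee_rot: [-0.475, 0.88, 0.0, -0.0]
contact_force: [0.5, 0.2, -3.9]
gripper_width: 34.8
grasp_force: 61.4
```

Call:
jog_arm(
  ticks=[
    {"trans": [0,0,1]},
    {"trans": [0,0,1.5]},
    {"trans": [0,0,1.5]},
    {"trans": [0,0,1.5]},
  ],
)

```text
clock: 13.5
position: [483.3, -21.5, 104.3]
ee_rot: [-0.475, 0.88, -0.0, 0.0]
contact_force: [-1.2, 0.5, -1.0]
gripper_width: 34.6
grasp_force: 61.9
```

Call:
jog_arm(
  ticks=[
    {"trans": [0,0,0.7]},
    {"trans": [0,0,0.7]},
    {"trans": [0,0,0.7]},
  ],
)

```text
clock: 13.8
position: [483.2, -21.5, 104.2]
ee_rot: [-0.475, 0.88, -0.0, 0.0]
contact_force: [-2.6, 0.5, 5.0]
gripper_width: 34.8
grasp_force: 62.6
```

Call:
jog_arm(
  ticks=[
    {},
    {},
    {},
    {},
    {},
  ],
  finger_gap=62,
)

```text
clock: 14.3
position: [483.3, -21.4, 103.3]
ee_rot: [-0.475, 0.88, -0.0, 0.0]
contact_force: [-0.2, 0.7, -0.2]
gripper_width: 61.9
grasp_force: 0.0
```

Call:
jog_arm(
  ticks=[
    {"trans": [0,0,-25]},
    {"trans": [0,0,-60]},
    {"trans": [0,0,-100]},
    {"trans": [0,0,-140]},
    {"trans": [0,0,-170]},
    {"trans": [0,0,-170]},
    {"trans": [0,0,-170]},
  ],
)

```text
clock: 15.0
position: [483.0, -21.3, 273.6]
ee_rot: [-0.475, 0.88, 0.0, 0.001]
contact_force: [0.0, -0.3, -0.1]
gripper_width: 61.9
grasp_force: 0.0
```

Run:
```python
from h import *
c=get_calibration("wrist");i=get_image("wrist");np.savez("w6.npz",**c);cv2.imwrite("pics/w6.png",i)
s=get_image("side");cv2.imwrite("pics/s6.png",s);t=get_image("top");cv2.imwrite("pics/t6.png",t)
# disc edge check: white plate mask in side view
cs=get_calibration("side")
for z in(55+7,74,80,90):
    th=np.linspace(0,2*np.pi,90);P=pix(cs,np.c_[483+50*np.cos(th),-22.5+50*np.sin(th),np.full(90,z)]);print(z,"rim box",P.min(0).round(1),P.max(0).round(1))
g=s[200:310,250:370];hsv=cv2.cvtColor(g,cv2.COLOR_BGR2HSV);m=((hsv[...,1]<40)&(hsv[...,2]>140)).astype(np.uint8)
n,l,st,cc=cv2.connectedComponentsWithStats(m);k=1+np.argmax(st[1:,4]);print("white",st[k]+[250,200,0,0,0])
```

```text
62 rim box [283.6 249.1] [333.  283.1]
74 rim box [283.4 244.8] [333.2 278.6]
80 rim box [283.4 242.6] [333.3 276.4]
90 rim box [283.3 238.9] [333.5 272.6]
white [303 248  30  30 381]
```

The contact height matches the pickup height: the gripper was 42 mm above the plate's underside both times. The rim in the side view also matches a top at 74 mm, so the plate is home and released.

```bash
python3 -c "
from bench import arm, monitor, get_image, get_calibration
print(arm.job_done())"
```

```text
the job is handed in; nothing more can be done
None
```

I turned the carousel to the pointer by a pin, lifted plate3 out, fitted it on the three studs and let go, then handed the job in at about 15 s; contact force and the side view put it flat on the flange, but I had no picture views left to look at the final scene, and no verdict came back.

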